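# Hang two snack pails on the balance rack

### The arm

A 6-joint arm with a two-finger parallel gripper is mounted at the origin on the work surface. World frame = base frame: x ahead of the robot, y to its left, z up, the work surface at z = 0. Lengths are in mm, angles in rad, forces in N, time in s.
With the tool pointing down it reaches from about 350 to 950 mm from the base axis. Payload 17.4 kg.
Tool frame: the origin (TCP) lies at the very end of the fingers, on their centre line; the grasp point (between the pads) lies 19 mm behind it; z points along the fingers, y is the line along which they close (so a half turn about z gives the same grasp; the last joint's range is limited). The gripper opens to 93 mm and grips with 3 to 60 N. Pads are 15 mm wide; open, the fingers measure 128 mm over their backs; the gripper's body (75 mm by 188 mm) begins 65 mm behind the grasp point.
Start: joints at [-1.232, 0.116, 1.442, -0, 1.584, -0.038], TCP at [248.355, -627.656, 192.146] pointing down, gripper open.
Joint ranges: [-2.83, 2.83], [-0.83, 2.19], [0.07, 2.5], [-1.14, 4.28], [0.01, 3], [-2.97, 2.97]. Speed limits (rad/s): [1.89, 1.89, 2.22, 3.14, 3.14, 3.14].

### API

Orientations are given as [roll, pitch, yaw] about the fixed x, y, z axes, in that order (R = Rz(yaw) Ry(pitch) Rx(roll)).
In Python, from cell import manip gives the robot as it stands.
- The arm moves only by the shell command python3 -m creep 'ROWS'. ROWS is JSON, a list of rows, each an object of numbers: "dx", "dy", "dz": the shift along the tool's x, y, z in mm; "wx", "wy", "wz": the turn, a rotation vector about the tool's x, y, z in degrees; "fingers": the opening, from -1 (shut) to 1 (fully open). In form: [{"dx": .., "dy": .., "dz": .., "wx": .., "wy": .., "wz": .., "fingers": ..}, ...]. A call has 1 to 20 rows; each row shifts and turns the commanded pose from where the row before left it, along the tool's axes as they then stand; what a row does not reach is not made up. A row lasts 1/8 s, in which the tool goes at most 62.5 mm and 10.7 degrees, less where a joint would pass 70% of its speed; a pose out of reach is approached as far as the arm can. A call with a gripper value outside its range is refused whole. The fingers move at their own pace and stop on an object; the grip force is fixed at half the most. Time passes only in rows, so rows that do not move let the fingers close. It gives the time, the measured TCP pose, the force, the opening and the grip force at its end, in the units of the state.
- manip.sense(): the state, without advancing time (a new reading comes with each control period).
- manip.grab_frame(name): name is "scene" or "top" or "wrist"; returns a dict with "frame" (400x640x3 uint8, red, green, blue), "z_map" (400x640 float32, mm along the optical axis (not along the pixel's ray), 0 where there is no reading), "intrinsics" (3x3 intrinsics, pixels), "world_from_camera" (4x4, takes a point from camera to world coordinates). Camera axes: x right, y down, z forward; pixel columns grow to the right and rows downward; lengths in mm; the calibration is good to about 2 mm. A picture is of the moment at which its call begins.
- manip.finish_job(): hands the job in; it is judged then, once.
The state is a dict: "clock": time; "joints": joint angles; "joint_velocities": joint speeds; "effort": joint torques, N m; "tcp_pos": TCP position; "eef_rot": TCP orientation; "wrist_force": force on the tool from outside, world axes, zero at the start; "torque": the same for the moment, N m; "width": finger opening in mm; "gripper_force": force on a finger pad.
Only numpy, scipy, OpenCV 4.12 (cv2) and the standard library are available. Lean on these libraries where they do the work, as an engineer would, in place of code of your own. Each camera call takes 0.05 s, during which the arm holds its last target. There are 200 camera calls.

### The job

Hang the two blue pails by their bails on the brass hooks of the pivoting wooden bar, one on the left hook and then one on the right (or the other way round), so that the bar ends up level with both pails hanging free. Leave the copper pail, which is too heavy, standing where it is.

Things in the scene. Friction and masses are not known exactly. Their poses are not given: they have to be found in the camera images.
- blue_pail_1: Blue lidded snack pail, 250 g, 75 mm across, standing upright. Origin: centre of its underside, z up, y along its bail. Lid top at z 60 mm. Rigid bail (6 mm steel rod in the y-z plane, ends at y +-38) with nearly flat top (y +-32), rod axis at z 125 mm. On its middle a pale wooden grip, 20 mm in x, 26 mm in y, z 128 to 178 mm: pinch it across y at z 165 mm.
- blue_pail_2: The other blue snack pail, same shape, size, origin and axes as blue_pail_1; masses equal within 10 percent.
- copper_pail: Copper snack pail of the same shape, size and origin as the blue ones but 450 g: a bystander, to be left standing.
- hook_left (a point): Left (+y) up-open J hook of 8 mm brass rod, 170 mm from the beam's middle. Point: top of its seat, where the bail's underside rests (rod axis 3 mm higher), 194 mm above the table when level. x: level, from tip to stem (away from robot), y along the beam. Tip axis 26 mm in front (-x), tip top 22 mm above; stem axis 22 mm behind, rising 45 mm to the beam. Bails enter over the tip, moving along +x.
- hook_right (a point): The right (-y) hook, same shape, point and axes as hook_left, 170 mm from the beam's middle on the other side.
- beam (a joint): Tilt of the wooden bar (380 x 16 x 18 mm, along y, pivot at its middle 235 mm above the table on a thin post). 0 level, + raises the left end, stops at +-0.18 rad. Weakly sprung level (1.6 N m/rad). One pail alone sinks its hook 30 mm, to the stop, and lifts the other 30 mm; an equal one opposite levels it, its hook sinking 30 mm as the pail is lowered.
There are look-alikes about, which are no part of the job. Leave any turquoise look-alike of the blue_pail_2 alone.

How it is judged:
By the outcome, as a careful person would: the job done as asked, in the order asked, and still so for the second after the job is handed in, with the robot touching nothing.
It also fails if it takes over 58 s, if anything falls off the work surface, if the arm or the gripper's body presses on something with over 40 N, if the wrist force passes 120 N, or if a joint passes its speed limit or range.

## Working session

There is one attempt and no reset: what is moved stays moved. The work goes in short steps, Python scripts to look and compute and a shell command to move; the robot and the scene stay as the last step left them, time stands still between calls to the robot, and variables do not carry over. Pictures are saved under pics/ and viewed, at most 10 in all, crops included, and the job is handed in when it is done.

```bash
mkdir -p pics
cat > h.py <<'E'
import numpy as np, cv2
from cell import manip
def grab(n):
    f=manip.grab_frame(n); np.savez(f'pics/{n}.npz',**f); return f
def pts(f):
    z=f['z_map'];K=f['intrinsics'];v,u=np.mgrid[:z.shape[0],:z.shape[1]]
    P=np.stack([(u-K[0,2])/K[0,0]*z,(v-K[1,2])/K[1,1]*z,z],-1)
    T=f['world_from_camera'];W=P@T[:3,:3].T+T[:3,3];W[z<=0]=np.nan;return W
E
python3 - <<'E'
from h import *
for n in('scene','top'):
    f=grab(n);cv2.imwrite(f'pics/{n}1.png',f['frame'][:,:,::-1]);print(n,f['world_from_camera'].round(2).tolist(),f['intrinsics'][0])
print(manip.sense())
E
```

```text
scene [[0.92, 0.31, -0.22, 688.17], [0.38, -0.76, 0.53, -434.59], [0.0, -0.58, -0.82, 815.26], [0.0, 0.0, 0.0, 1.0]] [388.88621349   0.         322.58703257]
top [[-0.01, -0.98, 0.19, 355.99], [-1.0, 0.01, -0.01, 4.05], [0.01, -0.19, -0.98, 1066.37], [0.0, 0.0, 0.0, 1.0]] [370.99079572   0.         317.35088788]
{'clock': 0.1, 'joints': array([-1.23179142e+00,  1.16453643e-01,  1.44222382e+00, -3.05017500e-05,
        1.58398589e+00, -3.77785107e-02]), 'joint_velocities': array([ 0.00081879,  0.00097519, -0.002431  ,  0.00114009,  0.00196604,
       -0.00121554]), 'effort': array([ 3.04817884e-03, -7.22896671e+01, -6.23865008e+01,  7.83062261e-02,
        2.28623324e-02, -3.94318033e-05]), 'tcp_pos': array([ 248.2774283 , -627.44778843,  191.45273334]), 'eef_rot': array([-3.14052157e+00, -9.96203381e-06,  3.76783027e-01]), 'wrist_force': array([ 1.05621196, -0.66680259, -0.54785709]), 'torque': array([-0.04560647, -0.0038132 ,  0.03704488]), 'gripper_force': 0.0, 'width': 92.75797751740025}
```

View pics/scene1.png

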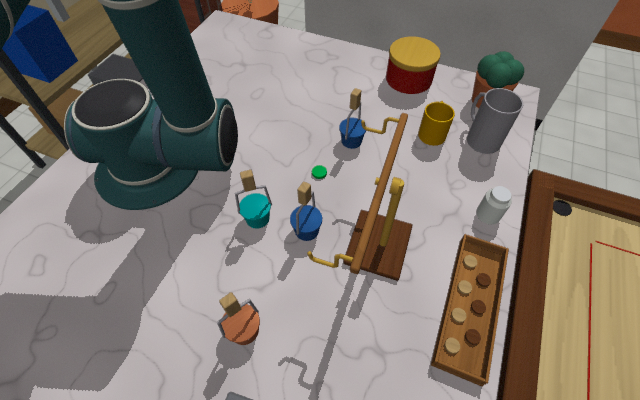

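View pics/top1.png

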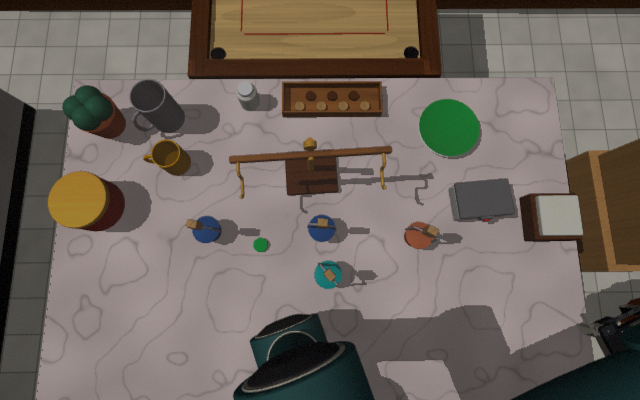

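The top view shows the blue pails at (206,229) and (321,228). The turquoise look-alike is at (328,274) and the copper pail at (421,235). The beam runs from (230,159) to (392,150), with hooks at (240,185) and (383,180). The blue pails match the description; the turquoise one is greener. Next I'll measure them and confirm with a crop.

```bash
cat > m.py <<'E'
from h import *
def run(names=('scene','top')):
  for n in names:
    f=dict(np.load(f'pics/{n}.npz'));W=pts(f);hsv=cv2.cvtColor(f['frame'],cv2.COLOR_RGB2HSV);H,S,V=cv2.split(hsv)
    x,y,z=W[...,0],W[...,1],W[...,2]
    A=(x>250)&(x<800)&(y>-400)&(y<450)
    print(n)
    for nm,lo,hi in(('blue',103,125),('turq',80,100),('copper',3,12)):
        m=(H>lo)&(H<hi)&(S>110)&A&(z>45)&(z<75)
        c,l,st,ce=cv2.connectedComponentsWithStats(m.astype(np.uint8))
        for i in range(1,c):
            if st[i,4]<60: continue
            p=W[(l==i)&(z>55)]
            if len(p)<20: continue
            a=p[:,:2].astype(np.float32);(cx,cy),r=cv2.minEnclosingCircle(a)
            # wood grip and bail nearby
            d=np.hypot(x-cx,y-cy)
            g=W[(d<50)&(z>135)&(z<190)&(H>8)&(H<25)&(S>40)]
            b=W[(d<50)&(z>112)&(z<133)]
            s=f'{nm} px{ce[i].round()} lid c {cx:.0f},{cy:.0f} r{r:.0f} z{np.median(p[:,2]):.0f}'
            if len(g): s+=f' grip mean{g.mean(0).round()} ztop{g[:,2].max():.0f} n{len(g)}'
            t=g[g[:,2]>172] if len(g) else g
            if len(t)>3:
                q=cv2.minAreaRect(t[:,:2].astype(np.float32)); s+=f' topface {np.round(q[0]+q[1]+(q[2],),0)}'
            if len(b)>3:
                u=np.linalg.svd(b[:,:2]-b[:,:2].mean(0))[2][0];s+=f' bail {b.mean(0).round()} yaw {np.degrees(np.arctan2(u[1],u[0]))%180-90:.0f} n{len(b)}'
            print(s)
    m=(S>150)&(H>15)&(H<30)&(x>430)&(x<720)&(y>-300)&(y<300)&(z>175)&(z<275)
    c,l,st,ce=cv2.connectedComponentsWithStats(m.astype(np.uint8),connectivity=8)
    for i in range(1,c):
        if st[i,4]<15: continue
        p=W[l==i]; print('brass px',ce[i].round(),'n',len(p),'min',p.min(0).round(),'max',p.max(0).round())
        o=p[np.argsort(p[:,0])]; print('  along x:',[tuple(np.round(q)) for q in o[::max(1,len(o)//12)].astype(int)])
    m=(x>450)&(x<720)&(abs(y)<260)&(z>239)&(z<300)&(S>80)
    p=W[m]
    u=np.linalg.svd(p-p.mean(0),full_matrices=False)[2][0];print('beam mean',p.mean(0).round(),'dir',u.round(3),len(p),p[:,1].min().round(),p[:,1].max().round())
E
python3 -c "
import m;m.run()
from h import *
f=np.load('pics/top.npz')['frame'];cv2.imwrite('pics/crop.png',cv2.resize(f[130:300,170:460,::-1],None,fx=2.75,fy=2.75,interpolation=2))"
```

```text
scene
blue px[343. 127.] lid c 454,292 r29 z58 grip mean[476. 296. 163.] ztop180 n180 topface [474. 301.  27.  19.  81.] bail [472. 286. 123.] yaw -9 n42
blue px[355. 129.] lid c 478,302 r37 z59 grip mean[476. 296. 163.] ztop180 n180 topface [474. 301.  27.  19.  81.] bail [472. 286. 123.] yaw -9 n42
blue px[309. 219.] lid c 476,-14 r37 z59 grip mean[477. -19. 164.] ztop181 n245 topface [475. -14.  26.  19.  82.] bail [474. -24. 123.] yaw -7 n56
blue px[294. 218.] lid c 456,-21 r30 z57 grip mean[477. -19. 164.] ztop181 n245 topface [475. -14.  26.  19.  82.] bail [474. -24. 123.] yaw -7 n56
turq px[254. 207.] lid c 349,-30 r37 z59 grip mean[353. -33. 164.] ztop181 n234 topface [350. -29.  26.  19.  43.] bail [350. -30. 123.] yaw -49 n71
copper px[241. 325.] lid c 453,-280 r37 z59 grip mean[ 456. -282.  167.] ztop181 n307 topface [ 452. -280.   25.   19.   61.] bail [ 452. -282.  122.] yaw -28 n96
brass px [380. 125.] n 124 min [531. 170. 189.] max [611. 182. 244.]
  along x: [(np.int64(530), np.int64(177), np.int64(210)), (np.int64(535), np.int64(176), np.int64(206)), (np.int64(541),
[... 8476 characters left out ...]
, np.int64(193)), (np.int64(545), np.int64(179), np.int64(191)), (np.int64(546), np.int64(179), np.int64(194)), (np.int64(549), np.int64(179), np.int64(192)), (np.int64(551), np.int64(176), np.int64(195)), (np.int64(554), np.int64(177), np.int64(192)), (np.int64(557), np.int64(177), np.int64(193)), (np.int64(559), np.int64(177), np.int64(194)), (np.int64(562), np.int64(179), np.int64(193)), (np.int64(564), np.int64(177), np.int64(192)), (np.int64(566), np.int64(177), np.int64(195)), (np.int64(569), np.int64(177), np.int64(192)), (np.int64(571), np.int64(179), np.int64(194)), (np.int64(574), np.int64(180), np.int64(192))]
beam mean [624.  11. 244.] dir [-0.056  0.998 -0.001] 1180 -176.0 199.0
```

View pics/crop.png

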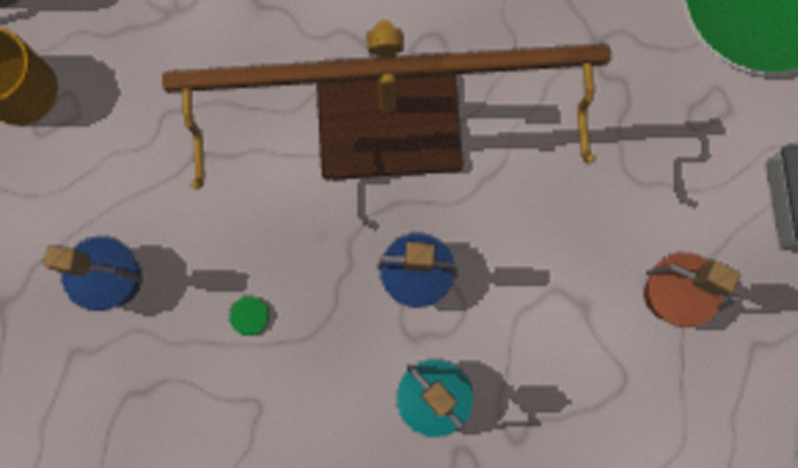

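```bash
python3 -m creep '[{"wz":9.9,"dz":-20,"fingers":1},{"wz":9.9,"dz":-20,"fingers":1},{"wz":9.8,"dz":-20,"fingers":1},{"dx":10.6,"dy":-49,"fingers":1},{"dx":10.6,"dy":-49,"fingers":1},{"dx":10.6,"dy":-49,"fingers":1},{"dx":10.6,"dy":-49,"fingers":1},{"dx":10.6,"dy":-49,"fingers":1},{"dx":10.6,"dy":-49,"fingers":1},{"dx":10.6,"dy":-49,"fingers":1},{"dx":10.6,"dy":-49,"fingers":1},{"dx":10.6,"dy":-49,"fingers":1},{"dx":10.6,"dy":-49,"fingers":1},{"dx":10.6,"dy":-49,"fingers":1},{"dx":10.6,"dy":-49,"fingers":1},{"dx":10.6,"dy":-49,"fingers":1},{"fingers":1},{"fingers":1}]'
```

```text
invalid input at $[0]: expected keys dx, dy, dz, wx, wy, wz, fingers
```

```bash
python3 -m creep '[{"dx":0,"dy":0,"dz":-20,"wx":0,"wy":0,"wz":9.9,"fingers":1},{"dx":0,"dy":0,"dz":-20,"wx":0,"wy":0,"wz":9.9,"fingers":1},{"dx":0,"dy":0,"dz":-20,"wx":0,"wy":0,"wz":9.8,"fingers":1},{"dx":10.6,"dy":-49,"dz":0,"wx":0,"wy":0,"wz":0,"fingers":1},{"dx":10.6,"dy":-49,"dz":0,"wx":0,"wy":0,"wz":0,"fingers":1},{"dx":10.6,"dy":-49,"dz":0,"wx":0,"wy":0,"wz":0,"fingers":1},{"dx":10.6,"dy":-49,"dz":0,"wx":0,"wy":0,"wz":0,"fingers":1},{"dx":10.6,"dy":-49,"dz":0,"wx":0,"wy":0,"wz":0,"fingers":1},{"dx":10.6,"dy":-49,"dz":0,"wx":0,"wy":0,"wz":0,"fingers":1},{"dx":10.6,"dy":-49,"dz":0,"wx":0,"wy":0,"wz":0,"fingers":1},{"dx":10.6,"dy":-49,"dz":0,"wx":0,"wy":0,"wz":0,"fingers":1},{"dx":10.6,"dy":-49,"dz":0,"wx":0,"wy":0,"wz":0,"fingers":1},{"dx":10.6,"dy":-49,"dz":0,"wx":0,"wy":0,"wz":0,"fingers":1},{"dx":10.6,"dy":-49,"dz":0,"wx":0,"wy":0,"wz":0,"fingers":1},{"dx":10.6,"dy":-49,"dz":0,"wx":0,"wy":0,"wz":0,"fingers":1},{"dx":10.6,"dy":-49,"dz":0,"wx":0,"wy":0,"wz":0,"fingers":1},{"dx":0,"dy":0,"dz":0,"wx":0,"wy":0,"wz":0,"fingers":1},{"dx":0,"dy":0,"dz":0,"wx":0,"wy":0,"wz":0,"fingers":1}]'
```

```text
clock: 2.35
tcp_pos: [473.4, -16.3, 251.9]
eef_rot: [3.141, 0.0, -0.139]
wrist_force: [-0.1, 0.3, 0.2]
width: 93.1
gripper_force: 0.0
```

Run:
```python
from h import *
f=grab('wrist');W=pts(f);cv2.imwrite('pics/w1.png',f['frame'][:,:,::-1])
for lo,hi in((165,190),(116,135)):
    m=(W[...,2]>lo)&(W[...,2]<hi)&(np.hypot(W[...,0]-474,W[...,1]+15)<50)
    p=W[m][:,:2].astype(np.float32);print(len(p),cv2.minAreaRect(p) if len(p) else '',p.mean(0))
```

```text
525 ((473.74261474609375, -14.465682983398438), (25.872604370117188, 20.303319931030273), 83.90865325927734) [475.67657   -14.8011875]
183 ((477.3948669433594, -14.984912872314453), (67.59761047363281, 12.817920684814453), 83.10684967041016) [475.00064  -15.083353]
```

View pics/w1.png

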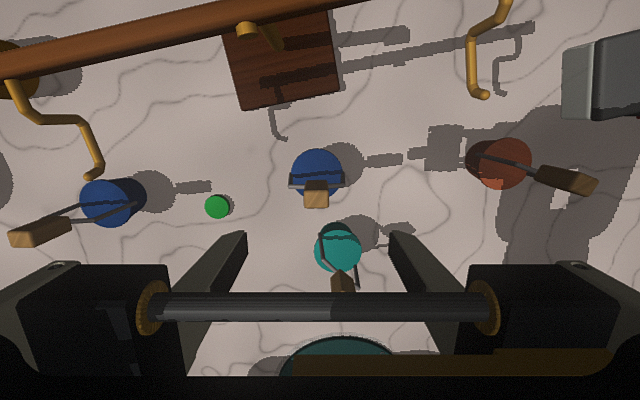

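The wrist view shows pail B's lid at (316,172) with its grip at (316,195), centred between the fingers. The turquoise pail is at (337,250), clear of them. I'll descend and grip.

```bash
python3 -m creep '[{"dx":0.4,"dy":-1.2,"dz":26,"wx":0,"wy":0,"wz":-1.5,"fingers":1},{"dx":0,"dy":0,"dz":40,"wx":0,"wy":0,"wz":0,"fingers":1},{"dx":0,"dy":0,"dz":30,"wx":0,"wy":0,"wz":0,"fingers":1},{"dx":0,"dy":0,"dz":10,"wx":0,"wy":0,"wz":0,"fingers":1},{"dx":0,"dy":0,"dz":0,"wx":0,"wy":0,"wz":0,"fingers":-1},{"dx":0,"dy":0,"dz":0,"wx":0,"wy":0,"wz":0,"fingers":-1},{"dx":0,"dy":0,"dz":0,"wx":0,"wy":0,"wz":0,"fingers":-1},{"dx":0,"dy":0,"dz":0,"wx":0,"wy":0,"wz":0,"fingers":-1},{"dx":0,"dy":0,"dz":0,"wx":0,"wy":0,"wz":0,"fingers":-1},{"dx":0,"dy":0,"dz":0,"wx":0,"wy":0,"wz":0,"fingers":-1},{"dx":0,"dy":0,"dz":0,"wx":0,"wy":0,"wz":0,"fingers":-1},{"dx":0,"dy":0,"dz":0,"wx":0,"wy":0,"wz":0,"fingers":-1}]'
```

```text
clock: 3.9
tcp_pos: [474.1, -14.9, 146.1]
eef_rot: [-3.142, 0.0, -0.114]
wrist_force: [-0.8, 0.5, 0.8]
width: 25.6
gripper_force: 30.0
```

```bash
python3 -m creep '[{"dx":0,"dy":0,"dz":-18,"wx":0,"wy":0,"wz":0,"fingers":-1},{"dx":0,"dy":0,"dz":-30,"wx":0,"wy":0,"wz":0,"fingers":-1},{"dx":0,"dy":0,"dz":-30,"wx":0,"wy":0,"wz":0,"fingers":-1},{"dx":0,"dy":0,"dz":-30,"wx":0,"wy":0,"wz":-4,"fingers":-1},{"dx":0,"dy":0,"dz":0,"wx":0,"wy":0,"wz":-5.7,"fingers":-1},{"dx":3,"dy":15.6,"dz":0,"wx":0,"wy":0,"wz":0,"fingers":-1},{"dx":4,"dy":30,"dz":0,"wx":0,"wy":0,"wz":0,"fingers":-1},{"dx":4,"dy":30,"dz":0,"wx":0,"wy":0,"wz":0,"fingers":-1},{"dx":4,"dy":30,"dz":0,"wx":0,"wy":0,"wz":0,"fingers":-1},{"dx":4,"dy":30,"dz":0,"wx":0,"wy":0,"wz":0,"fingers":-1},{"dx":4.6,"dy":16,"dz":0,"wx":0,"wy":0,"wz":0,"fingers":-1},{"dx":0,"dy":0,"dz":0,"wx":0,"wy":0,"wz":0,"fingers":-1},{"dx":0,"dy":0,"dz":0,"wx":0,"wy":0,"wz":0,"fingers":-1}]'
python3 - <<'E'
from h import *
for n in('scene','wrist'):
    f=grab(n);I=f['frame'][:,:,::-1];cv2.imwrite(f'pics/{n}2.png',I)
    W=pts(f);hsv=cv2.cvtColor(f['frame'],cv2.COLOR_RGB2HSV);H,S,V=cv2.split(hsv);x,y,z=np.moveaxis(W,-1,0)
    m=(S>150)&(H>15)&(H<30)&(abs(y+161)<15)&(z>185)&(z<222)&(x>535)&(x<610)
    p=W[m]; print(n,len(p)); 
    if len(p)>5:
        t=p[p[:,2]>206]; print('tip/stem hi',t[t[:,0]<565].mean(0),t[t[:,0]>585].mean(0) if (t[:,0]>585).any() else '', 'tipmax',p[p[:,0]<565].max(0),'seat',np.median(p[(p[:,0]>565)&(p[:,0]<590)],0))
    d=np.hypot(x-506,y+165)
    m=(H>103)&(H<125)&(S>110)&(d<60)&(z>140)&(z<190); p=W[m]
    if len(p): print('lid z',np.percentile(p[:,2],[50,90]))
    m=(S<70)&(d<50)&(z>215)&(z<240); p=W[m]; print('bail',len(p),p.mean(0) if len(p) else '')
E
```

```text
clock: 5.52
tcp_pos: [506.1, -164.5, 254.2]
eef_rot: [-3.141, 0.0, 0.055]
wrist_force: [-0.1, -0.0, -1.3]
width: 25.0
gripper_force: 30.0
scene 117
tip/stem hi [ 552.90431396 -162.14607812  209.47184094] [ 601.19431395 -161.0016937   213.75575774] tipmax [ 564.94766864 -159.60448657  213.65298919] seat [ 577.2833577  -161.00413842  193.17103034]
lid z [166.52274596 168.72022531]
bail 79 [ 507.59723268 -176.6233851   228.40966152]
wrist 420
tip/stem hi [ 551.16394506 -161.73697629  210.68753037] [ 596.59189605 -156.59325189  220.75194864] tipmax [ 564.96481693 -157.92791208  214.0380178 ] seat [ 577.89874909 -160.34436133  193.31556153]
lid z [166.81080486 168.38352726]
bail 392 [ 506.77428784 -164.09930317  229.54519765]
```

View pics/scene2.png

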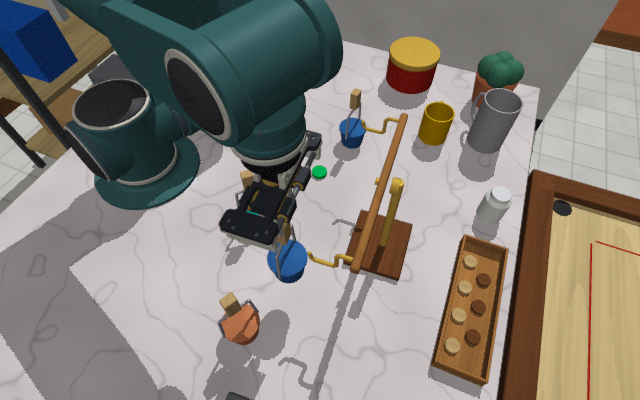

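The scene view shows the pail held level at (287,260), just in front of the right hook's tip at (311,257). Its lid is at z 168, below the hook, and the bail is above the tip. I'll enter over the tip.

```bash
python3 -m creep '[{"dx":10,"dy":0,"dz":0,"wx":0,"wy":0,"wz":0,"fingers":-1},{"dx":15,"dy":0,"dz":0,"wx":0,"wy":0,"wz":0,"fingers":-1},{"dx":15,"dy":0,"dz":0,"wx":0,"wy":0,"wz":0,"fingers":-1},{"dx":15,"dy":0,"dz":0,"wx":0,"wy":0,"wz":0,"fingers":-1},{"dx":10,"dy":0,"dz":0,"wx":0,"wy":0,"wz":0,"fingers":-1},{"dx":5.6,"dy":0,"dz":0,"wx":0,"wy":0,"wz":0,"fingers":-1},{"dx":0,"dy":0,"dz":8,"wx":0,"wy":0,"wz":0,"fingers":-1},{"dx":0,"dy":0,"dz":8,"wx":0,"wy":0,"wz":0,"fingers":-1},{"dx":0,"dy":0,"dz":8,"wx":0,"wy":0,"wz":0,"fingers":-1},{"dx":0,"dy":0,"dz":6,"wx":0,"wy":0,"wz":0,"fingers":-1},{"dx":0,"dy":0,"dz":4,"wx":0,"wy":0,"wz":0,"fingers":-1},{"dx":0,"dy":0,"dz":0,"wx":0,"wy":0,"wz":0,"fingers":-1},{"dx":0,"dy":0,"dz":0,"wx":0,"wy":0,"wz":0,"fingers":-1}]'
python3 - <<'E'
from h import *
f=grab('wrist');cv2.imwrite('pics/w3.png',f['frame'][:,:,::-1])
f=grab('scene');cv2.imwrite('pics/s3.png',cv2.resize(f['frame'][180:320,220:440,::-1],None,fx=3.5,fy=3.5))
E
```

```text
clock: 7.25
tcp_pos: [576.7, -161.1, 220.5]
eef_rot: [3.141, -0.0, 0.056]
wrist_force: [0.7, 0.3, -2.1]
width: 25.4
gripper_force: 30.0
```

View pics/s3.png

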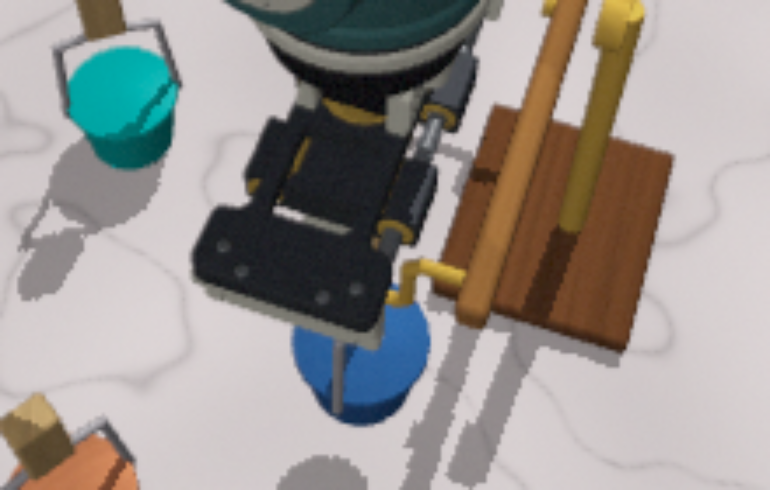

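The crop shows the pail under the right hook, with the stem at (405,285) just behind the gripper. I'll lower it to the stop, following the hook inward.

```bash
python3 -m creep '[{"dx":0,"dy":0,"dz":3,"wx":0,"wy":0,"wz":0,"fingers":-1},{"dx":0,"dy":-1,"dz":4,"wx":0,"wy":0,"wz":0,"fingers":-1},{"dx":0,"dy":-1,"dz":4,"wx":0,"wy":0,"wz":0,"fingers":-1},{"dx":0,"dy":-1.5,"dz":5,"wx":0,"wy":0,"wz":0,"fingers":-1},{"dx":0,"dy":-2,"dz":5,"wx":0,"wy":0,"wz":0,"fingers":-1},{"dx":0,"dy":-2,"dz":5,"wx":0,"wy":0,"wz":0,"fingers":-1},{"dx":0,"dy":-2,"dz":4,"wx":0,"wy":0,"wz":0,"fingers":-1},{"dx":0,"dy":0,"dz":0,"wx":0,"wy":0,"wz":0,"fingers":-1},{"dx":0,"dy":0,"dz":0,"wx":0,"wy":0,"wz":0,"fingers":-1}]'
python3 - <<'E'
from h import *
f=grab('top');W=pts(f);x,y,z=np.moveaxis(W,-1,0)
m=(x>600)&(x<660)&(abs(y-10)<195)&(z>200)&(z<300);p=W[m&(abs(y-10)>40)];a=np.polyfit(p[:,1],p[:,2],1);print('tilt',a,len(p))
E
```

```text
clock: 8.48
tcp_pos: [576.1, -151.6, 190.3]
eef_rot: [3.141, -0.0, 0.056]
wrist_force: [0.0, -0.4, -0.0]
width: 25.3
gripper_force: 30.0
tilt [1.67948151e-01 2.40962711e+02] 662
```

```bash
python3 -m creep '[{"dx":0,"dy":-0.5,"dz":1.5,"wx":0,"wy":0,"wz":0,"fingers":-1},{"dx":0,"dy":0,"dz":0,"wx":0,"wy":0,"wz":0,"fingers":-0.38},{"dx":0,"dy":0,"dz":0,"wx":0,"wy":0,"wz":0,"fingers":-0.3},{"dx":0,"dy":0,"dz":0,"wx":0,"wy":0,"wz":0,"fingers":-0.1},{"dx":0,"dy":0,"dz":0,"wx":0,"wy":0,"wz":0,"fingers":0.1},{"dx":0,"dy":0,"dz":0,"wx":0,"wy":0,"wz":0,"fingers":0.1},{"dx":0,"dy":0,"dz":-5,"wx":0,"wy":0,"wz":0,"fingers":0.1},{"dx":0,"dy":0,"dz":-15,"wx":0,"wy":0,"wz":0,"fingers":0.1},{"dx":0,"dy":0,"dz":-30,"wx":0,"wy":0,"wz":0,"fingers":0.1},{"dx":0,"dy":0,"dz":-40,"wx":0,"wy":0,"wz":0,"fingers":0.5},{"dx":0,"dy":0,"dz":-30,"wx":0,"wy":0,"wz":0,"fingers":1},{"dx":-40,"dy":0,"dz":0,"wx":0,"wy":0,"wz":0,"fingers":1},{"dx":-50,"dy":0,"dz":0,"wx":0,"wy":0,"wz":0,"fingers":1}]'
python3 - <<'E'
from h import *
f=grab('scene');cv2.imwrite('pics/s4.png',cv2.resize(f['frame'][70:320,220:540,::-1],None,fx=2.4,fy=2.4))
E
```

```text
clock: 10.15
tcp_pos: [485.5, -156.1, 309.7]
eef_rot: [3.141, -0.0, 0.056]
wrist_force: [-0.1, -1.0, 0.9]
width: 86.9
gripper_force: 0.0
```

View pics/s4.png

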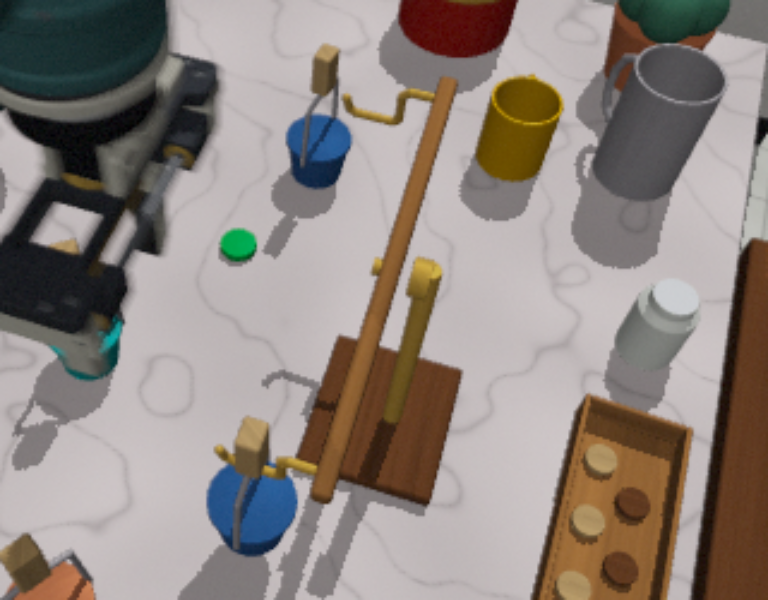

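The crop shows pail B hanging free on the right hook at (250,500), with the beam tilted to its stop. Now to pail A.

```bash
python3 -m creep '[{"dx":0,"dy":0,"dz":0,"wx":0,"wy":0,"wz":10.2,"fingers":1},{"dx":-6.7,"dy":-45.2,"dz":0,"wx":0,"wy":0,"wz":0,"fingers":1},{"dx":-6.7,"dy":-45.2,"dz":0,"wx":0,"wy":0,"wz":0,"fingers":1},{"dx":-6.7,"dy":-45.2,"dz":0,"wx":0,"wy":0,"wz":0,"fingers":1},{"dx":-6.7,"dy":-45.2,"dz":0,"wx":0,"wy":0,"wz":0,"fingers":1},{"dx":-6.7,"dy":-45.2,"dz":0,"wx":0,"wy":0,"wz":0,"fingers":1},{"dx":-6.7,"dy":-45.2,"dz":0,"wx":0,"wy":0,"wz":0,"fingers":1},{"dx":-6.7,"dy":-45.2,"dz":0,"wx":0,"wy":0,"wz":0,"fingers":1},{"dx":-6.7,"dy":-45.2,"dz":0,"wx":0,"wy":0,"wz":0,"fingers":1},{"dx":-6.7,"dy":-45.2,"dz":20,"wx":0,"wy":0,"wz":0,"fingers":1},{"dx":-6.7,"dy":-45,"dz":38,"wx":0,"wy":0,"wz":0,"fingers":1},{"dx":0,"dy":0,"dz":0,"wx":0,"wy":0,"wz":0,"fingers":1},{"dx":0,"dy":0,"dz":0,"wx":0,"wy":0,"wz":0,"fingers":1}]'
python3 - <<'E'
from h import *
f=grab('wrist');W=pts(f)
for lo,hi in((165,190),(116,135)):
    m=(W[...,2]>lo)&(W[...,2]<hi)&(np.hypot(W[...,0]-474,W[...,1]-300)<50)
    p=W[m][:,:2].astype(np.float32);print(len(p),cv2.minAreaRect(p),p.mean(0))
f=grab('top');W=pts(f);hsv=cv2.cvtColor(f['frame'],cv2.COLOR_RGB2HSV);H,S,V=cv2.split(hsv);x,y,z=np.moveaxis(W,-1,0)
m=(S>150)&(H>15)&(H<30)&(abs(y-180)<20)&(z>195)&(z<285)&(x>515)&(x<610)
p=W[m];print(p[np.argsort(p[:,0])][::4].round().astype(int).tolist())
E
```

```text
clock: 11.82
tcp_pos: [475.1, 300.4, 252.1]
eef_rot: [-3.141, -0.001, -0.122]
wrist_force: [0.3, 0.1, 0.4]
width: 92.8
gripper_force: 0.0
527 ((473.20068359375, 301.5552062988281), (25.765676498413086, 20.385089874267578), 82.44161224365234) [475.04114 301.3362 ]
183 ((476.6881103515625, 301.33880615234375), (69.19518280029297, 12.892975807189941), 82.32803344726562) [474.2742  301.30383]
[[528, 179, 241], [532, 179, 241], [540, 182, 226], [545, 182, 228], [549, 184, 227], [554, 185, 226], [559, 183, 227], [563, 182, 228], [569, 183, 224], [574, 186, 225], [578, 178, 263], [582, 180, 264], [585, 177, 269], [589, 176, 272], [594, 177, 271], [598, 179, 272], [603, 177, 272]]
```

```bash
python3 -m creep '[{"dx":-1.3,"dy":-0.8,"dz":26,"wx":0,"wy":0,"wz":0.6,"fingers":1},{"dx":0,"dy":0,"dz":40,"wx":0,"wy":0,"wz":0,"fingers":1},{"dx":0,"dy":0,"dz":30,"wx":0,"wy":0,"wz":0,"fingers":1},{"dx":0,"dy":0,"dz":10,"wx":0,"wy":0,"wz":0,"fingers":1},{"dx":0,"dy":0,"dz":0,"wx":0,"wy":0,"wz":0,"fingers":-1},{"dx":0,"dy":0,"dz":0,"wx":0,"wy":0,"wz":0,"fingers":-1},{"dx":0,"dy":0,"dz":0,"wx":0,"wy":0,"wz":0,"fingers":-1},{"dx":0,"dy":0,"dz":0,"wx":0,"wy":0,"wz":0,"fingers":-1},{"dx":0,"dy":0,"dz":0,"wx":0,"wy":0,"wz":0,"fingers":-1},{"dx":0,"dy":0,"dz":0,"wx":0,"wy":0,"wz":0,"fingers":-1},{"dx":0,"dy":0,"dz":0,"wx":0,"wy":0,"wz":0,"fingers":-1},{"dx":0,"dy":0,"dz":0,"wx":0,"wy":0,"wz":0,"fingers":-1}]'
```

```text
clock: 13.42
tcp_pos: [473.6, 301.5, 144.6]
eef_rot: [3.142, 0.0, -0.133]
wrist_force: [0.4, 1.0, 0.3]
width: 25.6
gripper_force: 30.0
```

```bash
python3 -m creep '[{"dx":0,"dy":0,"dz":-20,"wx":0,"wy":0,"wz":0,"fingers":-1},{"dx":0,"dy":0,"dz":-30,"wx":0,"wy":0,"wz":0,"fingers":-1},{"dx":0,"dy":0,"dz":-30,"wx":0,"wy":0,"wz":0,"fingers":-1},{"dx":0,"dy":0,"dz":-30,"wx":0,"wy":0,"wz":-5.4,"fingers":-1},{"dx":0,"dy":0,"dz":-30,"wx":0,"wy":0,"wz":-5.4,"fingers":-1},{"dx":0,"dy":15,"dz":0,"wx":0,"wy":0,"wz":0,"fingers":-1},{"dx":0.5,"dy":30,"dz":0,"wx":0,"wy":0,"wz":0,"fingers":-1},{"dx":0.6,"dy":30,"dz":0,"wx":0,"wy":0,"wz":0,"fingers":-1},{"dx":0.5,"dy":30,"dz":0,"wx":0,"wy":0,"wz":0,"fingers":-1},{"dx":0.5,"dy":18.5,"dz":0,"wx":0,"wy":0,"wz":0,"fingers":-1},{"dx":0,"dy":0,"dz":0,"wx":0,"wy":0,"wz":0,"fingers":-1},{"dx":0,"dy":0,"dz":0,"wx":0,"wy":0,"wz":0,"fingers":-1}]'
python3 - <<'E'
from h import *
for n in('scene','wrist'):
    f=grab(n);I=f['frame'][:,:,::-1];cv2.imwrite(f'pics/{n}5.png',I)
    W=pts(f);hsv=cv2.cvtColor(f['frame'],cv2.COLOR_RGB2HSV);H,S,V=cv2.split(hsv);x,y,z=np.moveaxis(W,-1,0)
    m=(S>150)&(H>15)&(H<30)&(abs(y-180)<20)&(z>205)&(z<275)&(x>518)&(x<610)
    p=W[m]; print(n,len(p)); 
    if len(p)>5: print('tip',p[(p[:,0]<540)&(p[:,2]>236)].mean(0),'max',p[p[:,0]<540].max(0),'seat',np.median(p[(p[:,0]>547)&(p[:,0]<568)],0),'stem',np.median(p[(p[:,0]>570)&(p[:,2]>240)&(p[:,2]<258)],0))
    d=np.hypot(x-482,y-178)
    m=(H>103)&(H<125)&(S>110)&(d<60)&(z>170)&(z<230); p=W[m]
    if len(p): print('lid z',np.percentile(p[:,2],[50,90]))
    m=(S<70)&(d<50)&(z>250)&(z<274); p=W[m]; print('bail',len(p),p.mean(0) if len(p) else '')
E
```

```text
clock: 14.92
tcp_pos: [482.6, 178.6, 284.4]
eef_rot: [-3.141, 0.0, 0.055]
wrist_force: [-0.0, 0.2, -1.6]
width: 25.4
gripper_force: 30.0
scene 133
tip [532.64976393 177.56035087 240.53914335] max [539.98137826 183.15084043 242.95337406] seat [558.15575404 183.01084315 223.0768538 ] stem [581.15250949 178.38972539 249.78890799]
lid z [197.71428739 200.40168528]
bail 45 [484.30550085 156.6612469  261.78698923]
wrist 893
tip [531.17409603 179.87758184 241.62317037] max [539.78572825 185.93946115 243.64343333] seat [557.75423425 184.2117747  224.58564459] stem [580.16886482 185.27604252 245.23736387]
lid z [198.36275675 200.03755094]
bail 384 [483.14957347 178.61699513 261.79259524]
```

View pics/wrist5.png

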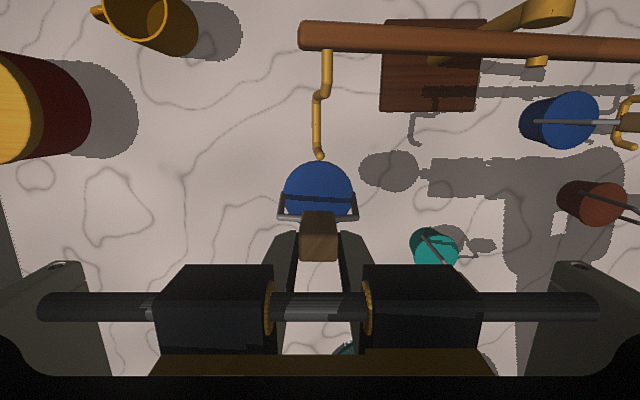

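The wrist view shows the left hook's tip at (320,156), in line with the held pail at (318,190). Entering now.

```bash
python3 -m creep '[{"dx":10,"dy":0,"dz":0,"wx":0,"wy":0,"wz":0,"fingers":-1},{"dx":15,"dy":0,"dz":0,"wx":0,"wy":0,"wz":0,"fingers":-1},{"dx":15,"dy":0,"dz":0,"wx":0,"wy":0,"wz":0,"fingers":-1},{"dx":15,"dy":0,"dz":0,"wx":0,"wy":0,"wz":0,"fingers":-1},{"dx":13,"dy":0,"dz":0,"wx":0,"wy":0,"wz":0,"fingers":-1},{"dx":7,"dy":0,"dz":0,"wx":0,"wy":0,"wz":0,"fingers":-1},{"dx":0,"dy":0,"dz":8,"wx":0,"wy":0,"wz":0,"fingers":-1},{"dx":0,"dy":0,"dz":8,"wx":0,"wy":0,"wz":0,"fingers":-1},{"dx":0,"dy":0,"dz":8,"wx":0,"wy":0,"wz":0,"fingers":-1},{"dx":0,"dy":0,"dz":7,"wx":0,"wy":0,"wz":0,"fingers":-1},{"dx":0,"dy":0,"dz":4,"wx":0,"wy":0,"wz":0,"fingers":-1},{"dx":0,"dy":0,"dz":0,"wx":0,"wy":0,"wz":0,"fingers":-1},{"dx":0,"dy":0,"dz":0,"wx":0,"wy":0,"wz":0,"fingers":-1}]'
python3 - <<'E'
from h import *
f=grab('scene');cv2.imwrite('pics/s6.png',cv2.resize(f['frame'][70:320,220:540,::-1],None,fx=2.4,fy=2.4))
E
```

```text
clock: 16.65
tcp_pos: [557.6, 182.5, 250.0]
eef_rot: [-3.142, -0.0, 0.056]
wrist_force: [0.1, -0.3, -2.5]
width: 25.8
gripper_force: 30.0
```

View pics/s6.png

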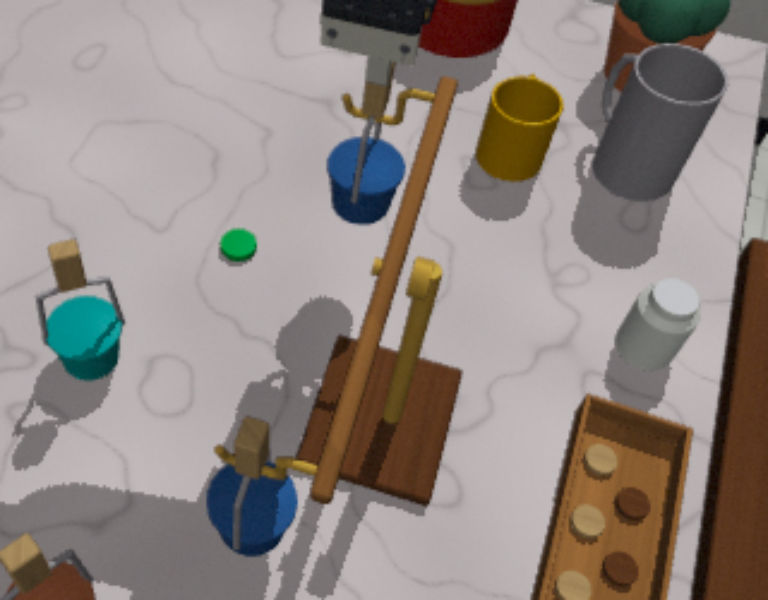

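The crop shows the left hook cradling pail A's bail at (372,115) and pail B still hanging at (250,500). I'll lower until the beam is level.

```bash
python3 -m creep '[{"dx":0,"dy":0,"dz":3,"wx":0,"wy":0,"wz":0,"fingers":-1},{"dx":0,"dy":0,"dz":4,"wx":0,"wy":0,"wz":0,"fingers":-1},{"dx":0,"dy":0.4,"dz":4,"wx":0,"wy":0,"wz":0,"fingers":-1},{"dx":0,"dy":0.6,"dz":4,"wx":0,"wy":0,"wz":0,"fingers":-1},{"dx":0,"dy":0.8,"dz":4,"wx":0,"wy":0,"wz":0,"fingers":-1},{"dx":0,"dy":0.8,"dz":4,"wx":0,"wy":0,"wz":0,"fingers":-1},{"dx":0,"dy":0.8,"dz":4,"wx":0,"wy":0,"wz":0,"fingers":-1},{"dx":0,"dy":0.8,"dz":3,"wx":0,"wy":0,"wz":0,"fingers":-1},{"dx":0,"dy":0.8,"dz":3,"wx":0,"wy":0,"wz":0,"fingers":-1},{"dx":0,"dy":0,"dz":0,"wx":0,"wy":0,"wz":0,"fingers":-1},{"dx":0,"dy":0,"dz":0,"wx":0,"wy":0,"wz":0,"fingers":-1},{"dx":0,"dy":0,"dz":0,"wx":0,"wy":0,"wz":0,"fingers":-1}]'
cat > tilt.py <<'E'
from h import *
f=grab('top');W=pts(f);x,y,z=np.moveaxis(W,-1,0)
m=(x>600)&(x<660)&(abs(y-10)<185)&(z>200)&(z<300)
p=W[m&(abs(y-10)>40)&(abs(x-(626-.056*(y-10)))<10)];print('tilt',np.polyfit(p[:,1],p[:,2],1),len(p))
E
python3 tilt.py
```

```text
clock: 18.2
tcp_pos: [557.8, 177.5, 216.8]
eef_rot: [-3.142, -0.0, 0.056]
wrist_force: [0.1, 2.0, -0.7]
width: 25.6
gripper_force: 30.0
tilt [-1.22019396e-03  2.42587462e+02] 647
```

Level. I'll release and retreat upward.

```bash
python3 -m creep '[{"dx":0,"dy":0,"dz":0,"wx":0,"wy":0,"wz":0,"fingers":-0.38},{"dx":0,"dy":0,"dz":0,"wx":0,"wy":0,"wz":0,"fingers":-0.3},{"dx":0,"dy":0,"dz":0,"wx":0,"wy":0,"wz":0,"fingers":-0.1},{"dx":0,"dy":0,"dz":0,"wx":0,"wy":0,"wz":0,"fingers":0.1},{"dx":0,"dy":0,"dz":0,"wx":0,"wy":0,"wz":0,"fingers":0.2},{"dx":0,"dy":0,"dz":-5,"wx":0,"wy":0,"wz":0,"fingers":0.2},{"dx":0,"dy":0,"dz":-15,"wx":0,"wy":0,"wz":0,"fingers":0.2},{"dx":0,"dy":0,"dz":-30,"wx":0,"wy":0,"wz":0,"fingers":0.2},{"dx":0,"dy":0,"dz":-40,"wx":0,"wy":0,"wz":0,"fingers":0.2},{"dx":0,"dy":0,"dz":-30,"wx":0,"wy":0,"wz":0,"fingers":0.2},{"dx":-40,"dy":0,"dz":0,"wx":0,"wy":0,"wz":0,"fingers":0.2},{"dx":-50,"dy":0,"dz":0,"wx":0,"wy":0,"wz":0,"fingers":0.2},{"dx":0,"dy":0,"dz":0,"wx":0,"wy":0,"wz":0,"fingers":0.2},{"dx":0,"dy":0,"dz":0,"wx":0,"wy":0,"wz":0,"fingers":0.2},{"dx":0,"dy":0,"dz":0,"wx":0,"wy":0,"wz":0,"fingers":0.2},{"dx":0,"dy":0,"dz":0,"wx":0,"wy":0,"wz":0,"fingers":0.2},{"dx":0,"dy":0,"dz":0,"wx":0,"wy":0,"wz":0,"fingers":0.2},{"dx":0,"dy":0,"dz":0,"wx":0,"wy":0,"wz":0,"fingers":0.2},{"dx":0,"dy":0,"dz":0,"wx":0,"wy":0,"wz":0,"fingers":0.2},{"dx":0,"dy":0,"dz":0,"wx":0,"wy":0,"wz":0,"fingers":0.2}]'
python3 tilt.py
python3 - <<'E'
from h import *
f=grab('scene');cv2.imwrite('pics/s7.png',cv2.resize(f['frame'][70:320,220:540,::-1],None,fx=2.4,fy=2.4))
E
```

```text
clock: 20.75
tcp_pos: [467.9, 172.4, 336.6]
eef_rot: [-3.142, 0.0, 0.056]
wrist_force: [-0.6, -0.2, -0.8]
width: 55.7
gripper_force: 0.0
tilt [2.96141783e-03 2.42516844e+02] 923
```

View pics/s7.png

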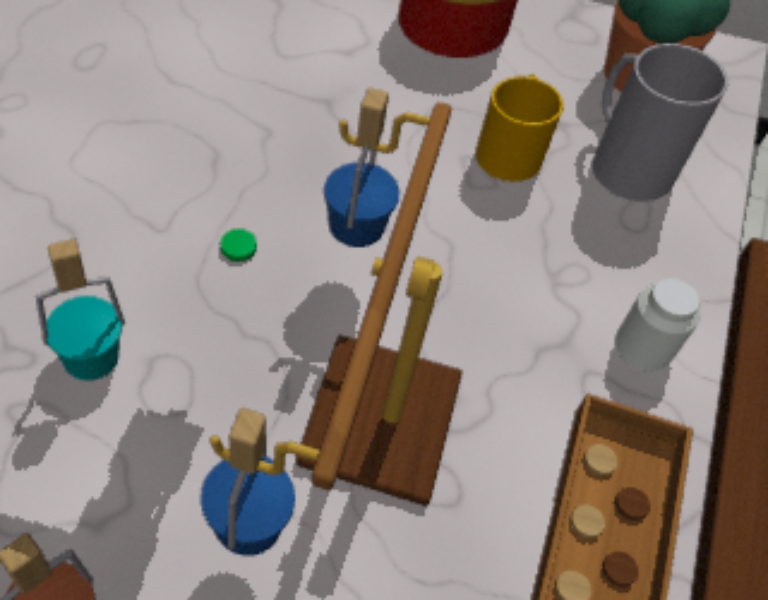

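Both pails hang free at (360,200) and (248,500), the beam is level within 0.003 rad, and the gripper is clear. I'll let it settle for a second, then hand in.

```bash
python3 -m creep '[{"dx":0,"dy":0,"dz":0,"wx":0,"wy":0,"wz":0,"fingers":0.2},{"dx":0,"dy":0,"dz":0,"wx":0,"wy":0,"wz":0,"fingers":0.2},{"dx":0,"dy":0,"dz":0,"wx":0,"wy":0,"wz":0,"fingers":0.2},{"dx":0,"dy":0,"dz":0,"wx":0,"wy":0,"wz":0,"fingers":0.2},{"dx":0,"dy":0,"dz":0,"wx":0,"wy":0,"wz":0,"fingers":0.2},{"dx":0,"dy":0,"dz":0,"wx":0,"wy":0,"wz":0,"fingers":0.2},{"dx":0,"dy":0,"dz":0,"wx":0,"wy":0,"wz":0,"fingers":0.2},{"dx":0,"dy":0,"dz":0,"wx":0,"wy":0,"wz":0,"fingers":0.2}]' | head -1; python3 tilt.py; python3 -c "from cell import manip;print(manip.finish_job())"
```

```text
clock: 21.85
tilt [3.28391937e-03 2.42650071e+02] 921
the job is handed in; nothing more can be done
None
```

Job handed in at about 22 s: both blue pails hang free on the hooks (right first, then left), the bar is level to about 0.003 rad, and the copper and turquoise pails were not touched.

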